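Sort lock parts into the job tray and hold the spring clip open over the job card

ROBOT

A 6-joint arm with a two-finger parallel gripper is mounted at the origin on the work surface. World frame = base frame: x ahead of the robot, y to its left, z up, the work surface at z = 0. Lengths are in mm, angles in rad, forces in N, time in s.
With the tool pointing down it reaches from about 275 to 750 mm from the base axis. Payload 10.2 kg.
Tool frame: the origin (TCP) lies midway between the tips of the shut fingers; the grasp point (between the pads) lies 19 mm behind it; z points along the fingers, y is the line along which they close (so a half turn about z gives the same grasp; the last joint's range is limited). The gripper opens to 85 mm and grips with 20 to 120 N. Pads are 22 mm wide; open, the fingers measure 114 mm over their backs; the gripper's body (76 mm by 85 mm) begins 54 mm behind the grasp point. The pads swing forward as they close: fully open they stand 13 mm farther back than shut.
Start: joints at [-1.551, 0.313, 1.498, -0, 1.331, -0.223], TCP at [126.208, -509.61, 231.294] pointing down, gripper open.
Joint ranges: [-2.94, 2.94], [-0.97, 2.17], [0.19, 2.56], [-1.23, 4.37], [0.02, 3.11], [-2.88, 2.88]. Speed limits (rad/s): [2.39, 2.39, 3.01, 3.14, 3.14, 3.14].

INTERFACE

Orientations are given as a unit quaternion [w, x, y, z].
In Python, from rig import ctrl gives the robot as it stands.
- The arm moves only by the tool send_rows, never from a script. Its argument "targets" is a list of rows, each an object with "offset": the shift along the world's x, y, z in cm, a list of three; "spin": the turn about the world's z in rad. A call has 1 to 8 rows; each row is the pose to reach, as a shift and turn from the pose commanded when the call began; what a row does not reach only later rows make up. A row lasts 1/12 s, in which the tool goes at most 41.7 mm and 7.16 degrees, less where a joint would pass 70% of its speed; a pose out of reach is approached as far as the arm can. A call with a gripper value outside its range is refused whole. "grip" is the opening, from 0 (shut) to 1 (fully open), set as the call begins (left out, the last holds). The fingers move at their own pace and stop on an object; "squeeze" is the grip in N (left out, the last holds). Time passes only in rows, so rows that repeat a pose let the fingers close. It gives the time, the measured TCP pose, the force, the opening and the grip force at its end, in the units of the state.
- ctrl.sense(): the state, without advancing time (a new reading comes with each control period).
- ctrl.capture(name): name is "scene" or "top" or "wrist"; returns (picture, depth): 480x640x3 uint8, red, green, blue; 480x640 float32, mm along the optical axis (not along the pixel's ray), 0 where there is no reading.
- ctrl.calibration(name): a dict with "fx", "fy", "cx", "cy" (pixels), "k1" (the pictures are not rectified: a ray, as slopes to the right and down, at radius r is drawn at 1 + k1 r^2 times it, then the intrinsics apply), "view" (4x4, takes a point from world to camera coordinates); the wrist camera has in their place "mount" (4x4, takes a point from camera to tool coordinates, whose origin is the TCP and whose axes are the flange's). Camera axes: x right, y down, z forward; pixel columns grow to the right and rows downward; lengths in mm; the calibration is good to about 2 mm. A picture is of the moment at which its call begins: read the wrist's pose just before it. calibration takes no time and is no camera call.
- ctrl.finish_job(): hands the job in; it is judged then, once.
Trained networks look in the newest picture that a camera, given by its name, has taken for a name from the list of things; names that differ only in an ending like _2 or _b are one class to them, and where a whole thing is asked for, a point or a joint stands for the part that bears it (a point fixed in the world has none). Each returns a list of dicts, best first, with "conf" (0 to 1); they miss things now and then, are a little off and sometimes report something else, mostly with a low value. They report only what shows in the picture. A call takes as long as a camera call.
- ctrl.search_frame(camera, query): "box" ([left, top, right, bottom] in pixels, round what is visible of it).
- ctrl.place_of(camera, query): "uv" ([column, row] in pixels: a listed point, or the origin of a listed thing).
The state is a dict: "time_s": time; "joints": joint angles; "dq": joint speeds; "tau": joint torques, N m; "eef_pos": TCP position; "ee_rot": TCP orientation; "force": force on the tool from outside, world axes, zero at the start; "wrist_torque": the same for the moment, N m; "grip_width": opening from 0.0 (shut) to 1.0 (fully open); "grip_force": force on a finger pad.
Only numpy, scipy, OpenCV 4.12 (cv2) and the standard library are available. Lean on these libraries where they do the work, as an engineer would, in place of code of your own. Each camera call takes 0.05 s, during which the arm holds its last target. There are 200 camera calls.

TASK

Make up the job tray for this suitcase lock: put the loose cam plate into the tray compartment where the other cam plate lies, and the loose luggage wheel into the one with the other wheel. Then squeeze the handles of the spring clip that is parked on the parts bin's wall, lift it off, and bring it gaping over the top edge of the job card that stands at the end of the tray, so that I can slip the parts list in beside the card. Finish holding it there, not letting go: the jaws spread wide with the card's edge well inside them and the clip clear of the card, which must not be struck hard; leave the other things on the desk where they are.

Things in the scene. Friction and masses are not known exactly. Their poses are not given: they have to be found in the camera images.
- cam_loose_mid (a point): The loose cam plate, brass, lying flat on the desk between the tray and the bin: a round hub 20 mm in diameter and 14 mm high with a flat nose 14 mm wide and 6 mm thick that reaches 33 mm from the hub's axis along +x; about 55 g. The point is on the hub's axis, half-way up (7 mm above its underside); x along the nose, z up. Grasp the hub across y.
- wheel_loose_mid (a point): The loose luggage wheel, nylon, lying flat on the desk between the tray and the bin: a disc 40 mm in diameter and 18 mm thick, about 28 g. The point is its centre (9 mm above its underside), z up.
- cam_kept_mid (a point): The cam plate that already lies in one of the two sorting compartments of the job tray (which one varies); same shape and axes as the loose one. Point on the hub's axis, half-way up.
- wheel_kept_mid (a point): The luggage wheel that already lies in the other sorting compartment; same as the loose one. Point at its centre.
- bay_outer (a point): Sorting compartment of the job tray farthest from the job card: centre of its floor, 4 mm above the desk. Inner size 132 mm along x, 104 mm along y, walls 4 mm thick, rim 22 mm above this floor (26 mm above the desk). x, y along the tray's sides, z up. The part already in it lies in its +x half, 27 to 43 mm from the middle, so its -x half is free. The tray (140 x 290 mm, galvanised sheet) is fixed to the desk.
- bay_inner (a point): The other sorting compartment, 108 mm along +y from the first, same size and axes, its part also in the +x half. Beyond it (+y) come a 66 mm wide compartment with screws and then the job card.
- card_edge (a point): Middle of the top edge of the job card, a stiff white card 110 mm wide, 3 mm thick, standing upright in a pocket at the tray's +y end, 139 mm along +y from the middle of the inner compartment; its top edge is 115 mm above the desk. x along the edge, y square to the card's faces, z up. Nothing stands beside the upper 80 mm of the card.
- clip_pin (a point): The spring clip's hinge pin: on its axis (the clip's x), middle of the clip. The clip is a steel spring clip 26 mm wide and about 85 mm long, mass 66 g, parked upright on the top edge of the parts bin's side wall, handles up, jaws down, the pin 5 mm above the wall's edge. z points from jaws to handles, y is the direction in which the jaws open. A spring coil of 6 mm radius surrounds the pin.
- clip_grip (a point): Middle between the two black handles, 32 mm above the pin: squeeze here, fingers closing along y. The handles reach from about 12 to 45 mm above the pin, are 27 mm wide along x, and spread in a V: about 44 mm over their outsides at the top when shut, about 15 mm (and parallel) when squeezed home against their stop. It takes about 5 N on each handle to start, 9 to 13 N to squeeze fully. The clip stays open only as long as the handles are squeezed.
- jaw_a (a point): Lower inner edge of one jaw's lip (the one on the clip's +y side), 40 mm below the pin when shut.
- jaw_b (a point): The same on the other jaw (-y side). The two points are 1.5 mm apart when shut, 3 mm when parked, about 25 mm with the handles squeezed home.
- lever_a (a joint): Opening angle of one jaw lever about the pin (the other mirrors it): 0 shut, 0.30 rad with the handles squeezed home.
- clip_wall (a point): Middle of the top edge of the parts bin's wall on which the clip is parked, 70 mm above the desk; the wall is 3 mm thick, 130 mm long along x, and the open bin (130 x 120 mm, fixed) lies on its -y side. x along the wall, z up.
- spring_clip: The spring clip as a whole; origin on the hinge pin.
- job_card: The job card; origin at the middle of its top edge.
- parts_bin: The steel parts bin; origin on the desk under the wall that carries the clip.
- cam_loose: The loose cam plate; origin on the hub's axis at its underside.
- wheel_loose: The loose wheel; origin at the centre of its underside.
- pry_bar: A black iron pry bar, 230 mm long, lying between the robot and the tray; leave it.
- screwdriver: A screwdriver lying beyond the tray; leave it.
- padlock: A brass padlock, 44 mm wide and 20 mm high, lying beyond the loose parts; leave it.
- door_key: A flat steel key, 62 mm long and 5 mm high, lying between the loose parts and the bin; leave it.
- oil_bottle: An oil bottle 100 mm high and 44 mm in diameter standing between the robot and the card end of the tray; leave it.

How it is judged:
By the outcome, as a careful person would: the job done as asked, in the order asked, and still so for the second after the job is handed in, while the arm keeps its last pose, push and grip.
It also fails if it takes over 59 s, if anything falls off the work surface, if the arm or the gripper's body presses on something with over 40 N, if the wrist force passes 120 N, or if a joint passes its speed limit or range.

## Working session

There is one attempt and no reset: what is moved stays moved. The work goes in short steps, Python scripts to look and compute and a tool call to move; the robot and the scene stay as the last step left them, time stands still between calls to the robot, and variables do not carry over. Pictures are saved under pics/ and viewed, at most 10 in all, crops included, and the job is handed in when it is done.

Besides the shell and the picture viewer there is one more tool, called in YAML: its name, and indented under it one key for each argument. send_rows: Moves the arm, as the interface text tells. Its arguments: {"type":"object","properties":{"targets":{"type":"array"},"grip":{"type":"number"},"squeeze":{"type":"number"}},"required":["targets"]}

```bash
mkdir -p pics
cat > h.py <<'E'
import numpy as np, cv2
from rig import ctrl
from scipy.spatial.transform import Rotation as R
def rays(c,uv):
    x=(np.array(uv,float)-[c['cx'],c['cy']])/[c['fx'],c['fy']]
    s=x.copy()
    for _ in range(20): s=x/(1+c['k1']*(s**2).sum(-1,keepdims=True))
    return np.concatenate([s,np.ones(s.shape[:-1]+(1,))],-1)
def c2w(name,st=None):
    c=ctrl.calibration(name)
    if 'view' in c: return c,np.linalg.inv(np.array(c['view']))
    T=np.eye(4); q=st['ee_rot']; T[:3,:3]=R.from_quat([q[1],q[2],q[3],q[0]]).as_matrix(); T[:3,3]=st['eef_pos']
    return c,T@np.array(c['mount'])
def atz(name,uv,z,st=None):
    c,T=c2w(name,st); d=rays(c,uv)@T[:3,:3].T; o=T[:3,3]
    return o+d*((z-o[2])/d[...,2])[...,None]
def cloud(name,depth,st=None):
    c,T=c2w(name,st); v,u=np.mgrid[:480,:640]
    r=rays(c,np.stack([u,v],-1))*depth[...,None]
    P=r@T[:3,:3].T+T[:3,3]; P[depth<=0]=np.nan
    return P
E
cat > a.py <<'E'
from h import *
s=ctrl.sense(); print(s['time_s'],s['eef_pos'],s['ee_rot'],s['grip_width'])
for n in ['top','scene']:
    im,d=ctrl.capture(n); cv2.imwrite(f'pics/{n}.png',im[...,::-1]); np.save(f'{n}_d.npy',d)
    c,T=c2w(n); print(n,T[:3,3].round(),T[:3,2].round(2))
    for q,z in dict(cam_loose_mid=14,wheel_loose_mid=18,cam_kept_mid=18,wheel_kept_mid=22,bay_outer=4,bay_inner=4,card_edge=115,clip_pin=75,clip_grip=107,clip_wall=70).items():
        for r in ctrl.place_of(n,q)[:2]:
            print(q,round(r['conf'],2),np.round(r['uv']),atz(n,r['uv'],z).round(1))
E
python3 a.py
```

```text
0.0 [ 126.20059245 -509.33266391  230.71904689] [-6.68012333e-04  9.92640369e-01  1.21097672e-01  6.92270160e-05] 1.0050868518133562
top [ 495.    9. 1030.] [ 0.07 -0.01 -1.  ]
cam_loose_mid 0.54 [412. 226.] [ 597.8 -194.8   14. ]
cam_loose_mid 0.28 [245. 246.] [552.3 162.6  14. ]
wheel_loose_mid 0.75 [391. 294.] [ 453.3 -148.1   18. ]
wheel_loose_mid 0.52 [294. 219.] [611.1  58.   18. ]
cam_kept_mid 0.45 [298. 220.] [607.7  50.7  18. ]
cam_kept_mid 0.22 [490. 256.] [ 536.  -361.4   18. ]
wheel_kept_mid 0.83 [242. 230.] [585.6 167.7  22. ]
wheel_kept_mid 0.46 [485. 242.] [ 564.7 -349.    22. ]
bay_outer 0.72 [297. 241.] [563.9  53.2   4. ]
bay_inner 0.55 [246. 247.] [550.1 161.5   4. ]
card_edge 0.54 [296. 220.] [596.9  50.  115. ]
clip_pin 0.6 [481. 257.] [ 529.9 -321.5   75. ]
clip_grip 0.81 [488. 256.] [ 531.2 -325.9  107. ]
clip_wall 0.71 [485. 243.] [ 559.1 -331.9   70. ]
clip_wall 0.19 [179. 330.] [381.5 282.1  70. ]
scene [1127.  319.  847.] [-0.58 -0.32 -0.75]
cam_loose_mid 0.58 [235. 252.] [ 602.9 -181.7   14. ]
wheel_loose_mid 0.48 [285. 213.] [ 462.8 -143.7   18. ]
wheel_loose_mid 0.3 [194. 217.] [ 563.9 -317.1   18. ]
cam_kept_mid 0.74 [197. 184.] [ 476.7 -376.    18. ]
cam_kept_mid 0.73 [335. 298.] [611.4  57.5  18. ]
wheel_kept_mid 0.89 [394. 314.] [595.2 173.   22. ]
wheel_kept_mid 0.44 [478. 282.] [452.8 290.3  22. ]
bay_outer 0.74 [201. 298.] [ 726.8 -179.2    4. ]
bay_outer 0.58 [342. 285.] [568.9  52.2   4. ]
bay_inner 0.75 [496. 261.] [366.3 306.9   4. ]
bay_inner 0.66 [393. 299.] [553.9 154.4   4. ]
card_edge 0.78 [481. 286.] [532.9 300.6 115. ]
clip_pin 0.89 [197. 187.] [ 528.2 -321.9   75. ]
clip_pin 0.36 [335. 298.] [647.8  76.5  75. ]
clip_grip 0.88 [193. 174.] [ 524.5 -327.7  107. ]
clip_grip 0.56 [394. 311.] [645.7 185.1 107. ]
clip_wall 0.79 [187. 196.] [ 557.4 -328.1   70. ]
```

```bash
python3 -c "
import cv2
a=cv2.imread('pics/top.png')[150:390,120:560]; cv2.imwrite('pics/topc.png',cv2.resize(a,(800,436),interpolation=2))"
```

```text
(no output)
```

View pics/topc.png

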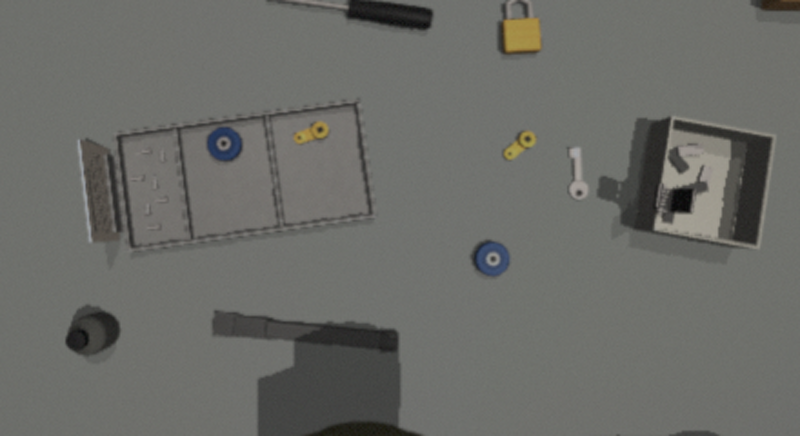

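View pics/scene.png

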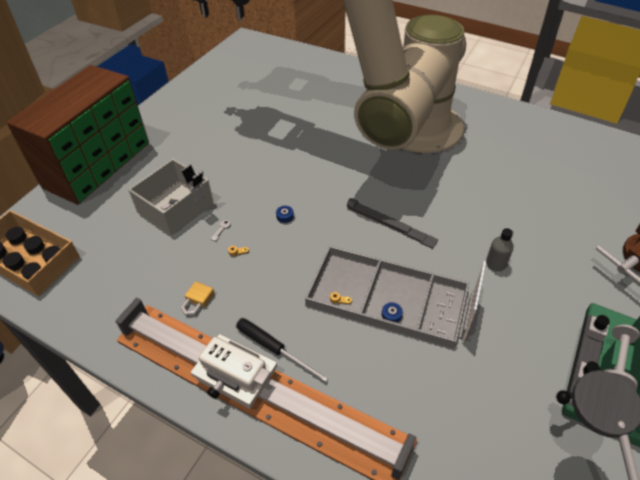

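The tray is at left, with the kept cam in the outer bay and the kept wheel in the inner. The loose cam hub is at about top px (410,226) with its nose towards (400,235), the loose wheel is at (391,293), and the clip is on the bin's left wall at about (487,256).

```bash
cat > b.py <<'E'
from h import *
cr=lambda p:np.array(p)/1.818+[120,150]
g=lambda p,z:atz('top',cr(p),z)
cs=[g(p,26) for p in [(357,100),(373,213),(131,248),(118,134)]]
print('tray corners',np.round(cs,1)); 
for a,b in [(0,1),(2,3),(1,2),(3,0)]: d=cs[b]-cs[a]; print(np.hypot(*d[:2]).round(), np.arctan2(d[1],d[0]).round(3))
h=g((527,139),14); n=g((509,155),6); d=n-h; print('cam',h,n,np.arctan2(d[1],d[0]))
w=[g(p,70) for p in [(671,118),(655,240)]]; print('wall',w,np.arctan2(*(w[1]-w[0])[1::-1]))
c=[g(p,115) for p in [(81,141),(91,240)]]; print('card',c)
P=cloud('top',np.load('top_d.npy'));Q=cloud('scene',np.load('scene_d.npy'))
for N,X in (('top',P),('scene',Q)):
    for nm,lo,hi in (('clip',[470,-390,85],[600,-260,130]),('card',[450,240,100],[650,360,130]),('wheel',[420,-190,14],[500,-100,25]),('hub',[560,-230,10],[640,-150,20]),('cards',[450,240,45],[650,360,130])):
        m=((X>lo)&(X<hi)).all(-1); p=X[m]
        if len(p)<5: print(N,nm,len(p)); continue
        ev,V=np.linalg.eigh(np.cov(p[:,:2].T)); print(N,nm,len(p),p.mean(0).round(1),p.min(0).round(),p.max(0).round(),'ax',V[:,1].round(3),np.sqrt(ev).round(1))
E
python3 b.py
```

```text
tray corners [[640.3  11.1  26. ]
 [508.6  -8.5  26. ]
 [466.2 270.   26. ]
 [598.  288.5  26. ]]
133.0 -2.994
133.0 0.14
282.0 1.722
281.0 -1.42
cam [ 597.40531096 -190.21390678   14.        ] [ 578.90460562 -170.17170058    6.        ] 2.3162213877883335
wall [array([ 616.88060223, -341.96297538,   70.        ]), array([ 480.1393072 , -321.64247558,   70.        ])] 2.9940668607352596
card [array([581.09162049, 302.60448156, 115.        ]), array([476.80488506, 288.98066801, 115.        ])]
top clip 233 [ 524.  -332.4  107.9] [ 510. -349.   85.] [ 541. -305.  123.] ax [0.136 0.991] [ 8.  12.9]
top card 224 [528.7 297.1 110.1] [475. 288. 100.] [583. 306. 120.] ax [-0.99  -0.144] [ 1.  31.9]
top wheel 272 [ 456.3 -146.4   18.1] [ 438. -166.   14.] [ 476. -128.   22.] ax [-0.179  0.984] [ 9.9 10. ]
top hub 68 [ 597.1 -188.3   14. ] [ 583. -197.   10.] [ 607. -174.   19.] ax [-0.608  0.794] [5.  5.6]
top cards 663 [528.6 296.6  85.5] [474. 288.  45.] [583. 306. 120.] ax [-0.989 -0.146] [ 0.8 31.8]
scene clip 297 [ 528.  -328.4  106.2] [ 508. -349.   85.] [ 544. -305.  123.] ax [0.183 0.983] [ 8.1 14.6]
scene card 89 [537.1 298.5 111.1] [475. 289. 100.] [586. 306. 119.] ax [-0.99  -0.143] [ 0.5 32.9]
scene wheel 194 [ 460.1 -146.3   18.5] [ 438. -167.   14.] [ 478. -127.   22.] ax [-0.829 -0.559] [10.1 10.3]
scene hub 65 [ 600.8 -189.5   14.3] [ 590. -201.   10.] [ 610. -180.   18.] ax [-0.747 -0.665] [4.9 5.9]
scene cards 228 [537.9 298.4  87.7] [475. 289.  46.] [586. 306. 119.] ax [-0.989 -0.146] [ 0.5 33.4]
```

send_rows:
  targets:
    - {"offset":[41,34,-2],"spin":-1.07}
    - {"offset":[41,34,-2],"spin":-1.07}
    - {"offset":[41,34,-2],"spin":-1.07}
    - {"offset":[41,34,-2],"spin":-1.07}
    - {"offset":[41,34,-2],"spin":-1.07}
    - {"offset":[41,34,-2],"spin":-1.07}
    - {"offset":[41,34,-2],"spin":-1.07}
    - {"offset":[41,34,-2],"spin":-1.07}

```text
time_s: 1.77
eef_pos: [357.1, -319.1, 220.3]
ee_rot: [0.0, 0.947, -0.322, 0.0]
force: [-0.3, -0.3, 0.8]
grip_width: 0.995
grip_force: 0.0
```

send_rows:
  targets:
    - {"offset":[20,13.5,0],"spin":-0.17}
    - {"offset":[20,13.5,0],"spin":-0.17}
    - {"offset":[20,13.5,0],"spin":-0.17}
    - {"offset":[20,13.5,0],"spin":-0.17}
    - {"offset":[20,13.5,0],"spin":-0.17}
    - {"offset":[20,13.5,0],"spin":-0.17}
    - {"offset":[20,13.5,0],"spin":-0.17}
    - {"offset":[20,13.5,0],"spin":-0.17}

```text
time_s: 2.43
eef_pos: [556.7, -184.2, 219.5]
ee_rot: [-0.0, 0.918, -0.397, -0.0]
force: [0.5, 0.6, -0.5]
grip_width: 1.001
grip_force: 0.0
```

```bash
cat > w.py <<'E'
import sys
from h import *
s=ctrl.sense(); q=s['ee_rot']; print(s['time_s'],s['eef_pos'].round(1) if hasattr(s['eef_pos'],'round') else s['eef_pos'],'yaw',2*np.arctan2(q[2],q[1]),'q6',s['joints'][5])
im,d=ctrl.capture('wrist'); cv2.imwrite(f'pics/{sys.argv[1]}.png',im[...,::-1])
P=cloud('wrist',d,s); np.save('wP.npy',P)
for a in sys.argv[2:]:
    n,z=a.split(':')
    for r in ctrl.place_of('wrist',n)[:2]: print(n,round(r['conf'],2),np.round(r['uv']),atz('wrist',r['uv'],float(z),s).round(1))
E
python3 w.py w1 cam_loose_mid:14 cam_loose_mid:7 wheel_loose_mid:18
```

```text
2.4333 [ 556.7 -184.2  219.5] yaw -0.8172896622944243 q6 1.8690232556672774
cam_loose_mid 0.64 [292. 171.] [ 594.1 -190.9   14. ]
cam_loose_mid 0.64 [292. 171.] [ 593.9 -190.1    7. ]
wheel_loose_mid 0.91 [368. 303.] [ 462.3 -150.1   18. ]
```

View pics/w1.png

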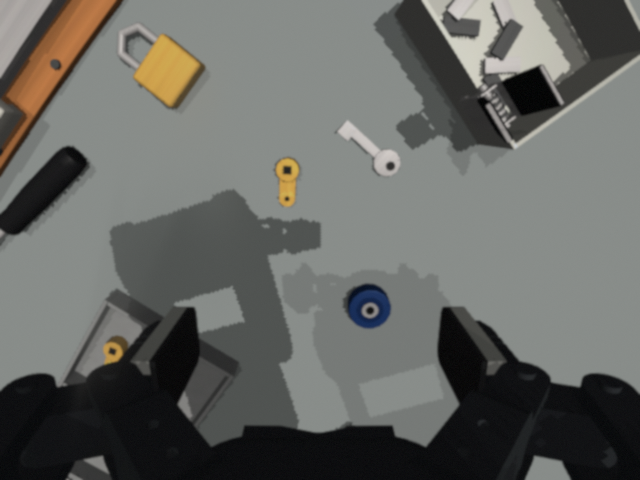

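```bash
cat > c.py <<'E'
from h import *
P=np.load('wP.npy'); im=cv2.imread('pics/w1.png')
hsv=cv2.cvtColor(im,cv2.COLOR_BGR2HSV); print(hsv[171,292],hsv[303,368])
m=(hsv[...,1]>90)&(hsv[...,0]<40)&(hsv[...,0]>12)
for nm,lo,hi in (('hub',[565,-225,10.5],[630,-155,20]),('nose',[545,-225,3],[630,-145,9.5]),('wheel',[420,-190,12],[500,-100,25])):
    k=((P>lo)&(P<hi)).all(-1)
    if nm!='wheel': k&=m
    p=P[k]; x,y=p[:,0],p[:,1]
    c,r=cv2.minEnclosingCircle(p[:,:2].astype(np.float32)); print(nm,len(p),p.mean(0).round(1),np.round(c,1),round(r,1))
E
python3 c.py
```

```text
[ 21 158 191] [120   9 110]
hub 389 [ 597.7 -189.7   14.9] [ 597.6 -189.5] 9.9
nose 391 [ 584.5 -174.3    7. ] [ 590.7 -180.1] 20.8
wheel 1404 [ 458.5 -147.8   18.9] [ 456.9 -146.6] 20.4
```

Cam hub at (287,170), with the nose pointing straight down the image, so it is aligned with the tool; the wheel is at (370,306) and the key clear to the right.

send_rows:
  targets:
    - {"offset":[4.1,-0.5,-4],"spin":0}
    - {"offset":[4.1,-0.5,-8],"spin":0}
    - {"offset":[4.1,-0.5,-12],"spin":0}
    - {"offset":[4.1,-0.5,-16],"spin":0}
    - {"offset":[4.1,-0.5,-17.5],"spin":0}
    - {"offset":[4.1,-0.5,-17.5],"spin":0}
  grip: 0.6
  squeeze: 40

```text
time_s: 3.13
eef_pos: [593.7, -190.2, 40.1]
ee_rot: [-0.0, 0.917, -0.4, -0.005]
force: [0.5, 0.8, -1.3]
grip_width: 0.599
grip_force: 0.0
```

```bash
python3 w.py w2 cam_loose_mid:14; sed -i 's/w1.png/w2.png/' c.py; python3 c.py
```

```text
3.1333 [ 593.7 -190.2   40.1] yaw -0.8219951422339914 q6 1.8952602211261718
cam_loose_mid 0.85 [312. 278.] [ 597.9 -190.9   14. ]
cam_loose_mid 0.29 [597. 111.] [ 561.7 -324.4   14. ]
[ 75  10 147] [80 11 67]
hub 1399 [ 598.4 -190.3   14.8] [ 597.7 -189.7] 10.0
nose 1163 [ 586.1 -175.5    7. ] [ 589.7 -181. ] 21.9
wheel 134 [ 459.4 -166.1   16. ] [ 458.  -165.7] 7.1
```

send_rows:
  targets:
    - {"offset":[0.2,0,-1.7],"spin":0}
    - {"offset":[0.2,0,-3.2],"spin":0}
    - {"offset":[0.2,0,-3.2],"spin":0}
    - {"offset":[0.2,0,-3.2],"spin":0}

```text
time_s: 3.57
eef_pos: [599.6, -191.2, 15.3]
ee_rot: [0.0, 0.917, -0.399, 0.001]
force: [-0.4, -0.1, -0.3]
grip_width: 0.602
grip_force: 0.0
```

send_rows:
  targets:
    - {"offset":[-0.1,0,-0.9],"spin":0}
    - {"offset":[-0.1,0,-0.9],"spin":0}
    - {"offset":[-0.1,0,-0.9],"spin":0}

```text
time_s: 3.82
eef_pos: [598.0, -190.6, 4.7]
ee_rot: [0.0, 0.917, -0.399, 0.0]
force: [0.2, -0.4, 0.6]
grip_width: 0.6
grip_force: 0.0
```

send_rows:
  targets:
    - {"offset":[0,0,0]}
    - {"offset":[0,0,0]}
    - {"offset":[0,0,0]}
    - {"offset":[0,0,0]}
    - {"offset":[0,0,0]}
  grip: 0

```text
invalid input
```

send_rows:
  targets:
    - {"offset":[0,0,0],"spin":0}
    - {"offset":[0,0,0],"spin":0}
    - {"offset":[0,0,0],"spin":0}
    - {"offset":[0,0,0],"spin":0}
    - {"offset":[0,0,0],"spin":0}
  grip: 0

```text
time_s: 4.23
eef_pos: [598.1, -190.6, 4.7]
ee_rot: [0.0, 0.917, -0.399, 0.0]
force: [-1.4, 1.1, 5.9]
grip_width: 0.205
grip_force: 39.0
```

send_rows:
  targets:
    - {"offset":[0,0,3],"spin":0}
    - {"offset":[0,0,7],"spin":0.1}
    - {"offset":[-1.3,4,7.5],"spin":0.22}
    - {"offset":[-2.2,8,7.5],"spin":0.34}
    - {"offset":[-3.1,12,7.5],"spin":0.46}
    - {"offset":[-4,16,7.5],"spin":0.58}
    - {"offset":[-4.9,20,7.5],"spin":0.7}
    - {"offset":[-5.5,23.9,7.5],"spin":0.82}

```text
time_s: 4.9
eef_pos: [541.7, 50.4, 79.0]
ee_rot: [-0.0, 1.0, 0.003, -0.0]
force: [0.1, 0.1, -0.5]
grip_width: 0.208
grip_force: 39.1
```

send_rows:
  targets:
    - {"offset":[0,0,0],"spin":0.12}
    - {"offset":[0,0,0],"spin":0.15}
    - {"offset":[0,0,0],"spin":0.15}
    - {"offset":[0,0,0],"spin":0.15}

```text
time_s: 5.23
eef_pos: [542.8, 48.5, 79.0]
ee_rot: [-0.0, 0.997, 0.074, -0.0]
force: [0.1, -0.6, -0.6]
grip_width: 0.207
grip_force: 39.2
```

```bash
python3 w.py w3 bay_outer:4 cam_kept_mid:18 bay_inner:4
```

```text
5.2333 [542.8  48.5  79. ] yaw 0.14829704075116193 q6 1.2965790926808674
bay_outer 0.93 [313. 209.] [566.8  55.6   4. ]
cam_kept_mid 0.77 [325. 133.] [608.   55.3  18. ]
bay_inner 0.78 [119. 212.] [549.8 161.6   4. ]
```

View pics/w3.png

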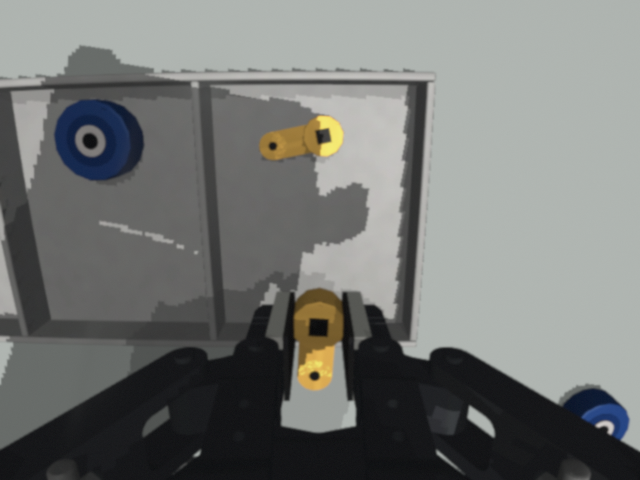

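The cam is held in the fingers, nose towards −x, above the free half of the outer bay. The kept cam is at (323,135) and the wheel bay is to the left.

send_rows:
  targets:
    - {"offset":[0.1,0.3,-2.5],"spin":0}
    - {"offset":[0.1,0.3,-5],"spin":0}
    - {"offset":[0.1,0.3,-6.5],"spin":0}
    - {"offset":[0.1,0.3,-6.9],"spin":0}
    - {"offset":[0.1,0.3,-7],"spin":0}
    - {"offset":[0.1,0.3,-7],"spin":0}

```text
time_s: 5.93
eef_pos: [544.1, 51.3, 9.3]
ee_rot: [-0.0, 0.997, 0.074, 0.0]
force: [0.1, -0.6, -0.6]
grip_width: 0.21
grip_force: 39.3
```

send_rows:
  targets:
    - {"offset":[0,0,0],"spin":0}
    - {"offset":[0,0,0],"spin":0}
    - {"offset":[0,0,2],"spin":0}
    - {"offset":[0,0,5],"spin":0}
    - {"offset":[0,0,9],"spin":0}
    - {"offset":[0,0,10],"spin":0}
  grip: 0.4

```text
time_s: 6.43
eef_pos: [546.2, 51.3, 114.9]
ee_rot: [0.001, 0.997, 0.075, 0.004]
force: [1.0, 0.5, 1.4]
grip_width: 0.398
grip_force: 0.0
```

```bash
python3 w.py w4 cam_loose_mid:18 cam_kept_mid:18 bay_inner:4 wheel_loose_mid:18
```

```text
6.4333 [546.2  51.3 114.9] yaw 0.14975530908558857 q6 1.3011030454180443
cam_loose_mid 0.89 [320. 247.] [544.  50.  18.]
cam_kept_mid 0.72 [330. 142.] [606.9  54.1  18. ]
bay_inner 0.68 [151. 209.] [548.8 160.5   4. ]
bay_inner 0.19 [318. 243.] [542.3  51.1   4. ]
wheel_loose_mid 0.68 [566. 394.] [ 461.9 -140.5   18. ]
```

send_rows:
  targets:
    - {"offset":[-1.7,-3.8,0],"spin":0}
    - {"offset":[-3.4,-7.6,0],"spin":0}
    - {"offset":[-5.1,-11.4,-1],"spin":0}
    - {"offset":[-6.8,-15.2,-2],"spin":0}
    - {"offset":[-8.7,-19.8,-4],"spin":0}
    - {"offset":[-8.7,-19.8,-4.5],"spin":0}
    - {"offset":[-8.7,-19.8,-4.5],"spin":0}
    - {"offset":[-8.7,-19.8,-4.5],"spin":0}
  grip: 0.8

```text
time_s: 7.35
eef_pos: [456.2, -146.3, 63.0]
ee_rot: [-0.001, 0.997, 0.074, -0.001]
force: [-0.3, 0.5, 0.6]
grip_width: 0.801
grip_force: 0.0
```

```bash
python3 w.py w5 wheel_loose_mid:18;  sed -i 's/w2.png/w5.png/' c.py; python3 c.py 2>&1 | tail -1;  python3 -c "
from h import *
P=np.load('wP.npy');k=((P>[420,-190,14])&(P<[500,-100,25])).all(-1);p=P[k];print(len(p),p.mean(0),p.min(0),p.max(0),cv2.minEnclosingCircle(p[:,:2].astype(np.float32)))"
```

```text
7.35 [ 456.2 -146.3   63. ] yaw 0.1480444010710133 q6 0.8668617679687325
wheel_loose_mid 0.63 [320. 266.] [ 459.2 -146.2   18. ]
wheel 4939 [ 458.5 -146.8   18.9] [ 457.2 -146.8] 20.0
4869 [ 458.29608971 -146.83147511   19.0310028 ] [ 437.58702101 -166.78084715   14.0033976 ] [ 476.95245035 -127.45884959   21.7646016 ] ((457.2144775390625, -146.8099365234375), 20.044734954833984)
```

send_rows:
  targets:
    - {"offset":[0.1,0,-2.5],"spin":0}
    - {"offset":[0.1,0,-4.5],"spin":0}
    - {"offset":[0.1,0,-5.6],"spin":0}
    - {"offset":[0.1,0,-5.7],"spin":0}
    - {"offset":[0.1,0,-5.7],"spin":0}

```text
time_s: 7.87
eef_pos: [458.3, -145.5, 7.2]
ee_rot: [-0.0, 0.997, 0.076, -0.0]
force: [1.3, 0.8, -0.2]
grip_width: 0.802
grip_force: 0.0
```

send_rows:
  targets:
    - {"offset":[0,0,0],"spin":0}
    - {"offset":[0,0,0],"spin":0}
    - {"offset":[0,0,0],"spin":0}
    - {"offset":[0,0,0],"spin":0}
    - {"offset":[0,0,0],"spin":0}
    - {"offset":[0,0,0],"spin":0}
  grip: 0.1

```text
time_s: 8.37
eef_pos: [458.5, -146.5, 8.4]
ee_rot: [0.0, 0.997, 0.075, 0.001]
force: [-0.7, 3.1, 7.6]
grip_width: 0.444
grip_force: 39.2
```

send_rows:
  targets:
    - {"offset":[0,0,3],"spin":0}
    - {"offset":[0.2,1,7],"spin":0}
    - {"offset":[1,5,7.5],"spin":0}
    - {"offset":[1.8,9,7.5],"spin":0}
    - {"offset":[2.6,13,7.5],"spin":0}
    - {"offset":[3.4,17,7.5],"spin":0}
    - {"offset":[4.2,21,7.5],"spin":0}
    - {"offset":[5,25,7.5],"spin":0}

```text
time_s: 9.03
eef_pos: [508.1, 105.7, 83.0]
ee_rot: [0.0, 0.997, 0.075, 0.001]
force: [0.8, -0.5, -0.7]
grip_width: 0.444
grip_force: 40.4
```

send_rows:
  targets:
    - {"offset":[0.7,4,0],"spin":0}
    - {"offset":[0.8,5.1,0],"spin":0}
    - {"offset":[0.8,5.1,0],"spin":0}
    - {"offset":[0.8,5.1,0],"spin":0}

```text
time_s: 9.37
eef_pos: [515.8, 154.6, 82.4]
ee_rot: [0.0, 0.997, 0.075, 0.0]
force: [-0.0, 0.0, 0.7]
grip_width: 0.44
grip_force: 40.4
```

```bash
python3 w.py w6 bay_inner:4 wheel_kept_mid:22 card_edge:115
```

```text
9.3667 [515.8 154.6  82.4] yaw 0.15103380053078366 q6 1.4935571341126324
bay_inner 0.65 [316. 190.] [550.1 161.4   4. ]
wheel_kept_mid 0.59 [312. 115.] [588.4 169.1  22. ]
```

Wheel held, bay confirmed. Lower (z 82→12) and release.

send_rows:
  targets:
    - {"offset":[0.1,0,-2.5],"spin":0}
    - {"offset":[0.1,0,-5],"spin":0}
    - {"offset":[0.1,0,-6.5],"spin":0}
    - {"offset":[0.1,0,-6.9],"spin":0}
    - {"offset":[0.1,0,-7],"spin":0}
    - {"offset":[0.1,0,-7],"spin":0}

```text
time_s: 10.07
eef_pos: [517.0, 153.6, 12.6]
ee_rot: [0.0, 0.997, 0.074, -0.0]
force: [-0.2, -0.7, -0.0]
grip_width: 0.443
grip_force: 40.6
```

send_rows:
  targets:
    - {"offset":[0,0,0],"spin":0}
    - {"offset":[0,0,0],"spin":0}
    - {"offset":[0,0,2],"spin":0}
    - {"offset":[0,0,5],"spin":0}
    - {"offset":[0,0,9],"spin":0}
    - {"offset":[0,0,13],"spin":0}
    - {"offset":[0,0,14],"spin":0}
  grip: 0.6

```text
time_s: 10.65
eef_pos: [519.2, 154.6, 158.4]
ee_rot: [0.0, 0.997, 0.075, 0.005]
force: [0.9, 0.3, 0.6]
grip_width: 0.603
grip_force: 0.0
```

```bash
python3 w.py w7 bay_inner:4 wheel_loose_mid:22 card_edge:115
```

```text
10.65 [519.2 154.6 158.4] yaw 0.14961036536383812 q6 1.4941491675061487
bay_inner 0.93 [317. 183.] [548.1 160.3   4. ]
card_edge 0.68 [ 26. 212.] [528.4 300.4 115. ]
```

View pics/w7.png

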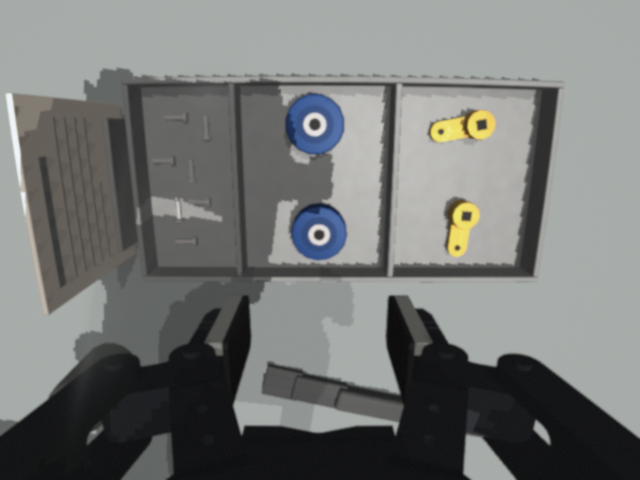

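Both loose parts lie in the right compartments: the wheel at (318,235) and the cam at (465,215). The card stands at left, its top edge running from about (12,95) to (45,311).

send_rows:
  targets:
    - {"offset":[0,-3,3],"spin":0}
    - {"offset":[0,-7,6],"spin":0}
    - {"offset":[0,-11,6],"spin":-0.1}
    - {"offset":[0,-15,6],"spin":-0.2}
    - {"offset":[0,-19,6],"spin":-0.3}
    - {"offset":[0,-23,6],"spin":-0.3}
    - {"offset":[0,-27,6],"spin":-0.3}
    - {"offset":[0,-31,6],"spin":-0.3}
  grip: 1.0

```text
time_s: 11.52
eef_pos: [515.9, -157.4, 210.2]
ee_rot: [-0.001, 0.997, -0.075, -0.002]
force: [1.3, -0.6, 0.2]
grip_width: 0.998
grip_force: 0.0
```

send_rows:
  targets:
    - {"offset":[-0.3,-4,0],"spin":0}
    - {"offset":[-0.8,-8,0],"spin":0}
    - {"offset":[-1.2,-12,0],"spin":0}
    - {"offset":[-1.6,-16,0],"spin":0}
    - {"offset":[-1.8,-17,0],"spin":0}
    - {"offset":[-1.8,-17,0],"spin":0}
    - {"offset":[-1.8,-17,0],"spin":0}

```text
time_s: 12.1
eef_pos: [498.5, -325.0, 210.4]
ee_rot: [-0.001, 0.997, -0.075, -0.001]
force: [-0.5, 1.1, -1.0]
grip_width: 0.997
grip_force: 0.0
```

```bash
cp wP.npy w7P.npy; python3 w.py w8 clip_pin:75 clip_grip:107 clip_wall:70
cat > d.py <<'E'
from h import *
P=np.load('wP.npy')
for nm,lo,hi in (('handles',[480,-390,100],[580,-260,130]),('tops',[480,-390,113],[580,-260,130]),('rim',[420,-350,66],[640,-295,73])):
    p=P[((P>lo)&(P<hi)).all(-1)]; 
    if len(p)<5: print(nm,len(p)); continue
    ev,V=np.linalg.eigh(np.cov(p[:,:2].T)); b=cv2.minAreaRect(p[:,:2].astype(np.float32))
    print(nm,len(p),p.mean(0).round(1),p.min(0).round(1),p.max(0).round(1),V[:,1].round(3),np.sqrt(ev).round(1),b)
Q=np.load('w7P.npy'); p=Q[((Q>[440,260,60])&(Q<[620,340,130])).all(-1)]; print('card',len(p),p.mean(0),p.min(0),p.max(0))
t=p[p[:,2]>110]; print(t.mean(0))
k=np.polyfit(p[:,0]-530,p[:,1],1); print('card face y at x=530',k)
E
python3 d.py
```

```text
12.1 [ 498.5 -325.   210.4] yaw -0.1510247239367874 q6 0.9472040274036875
clip_pin 0.77 [315. 190.] [ 524.3 -326.2   75. ]
clip_grip 0.74 [313. 197.] [ 525.1 -325.1  107. ]
clip_wall 0.94 [312. 143.] [ 555.1 -328.7   70. ]
clip_wall 0.75 [317. 187.] [ 525.4 -327.3   70. ]
handles 1715 [ 526.6 -326.1  114.5] [ 509.8 -347.6  100. ] [ 542.2 -304.5  123. ] [0.183 0.983] [ 7.8 15.4] ((525.960205078125, -326.1822509765625), (40.76591491699219, 27.090543746948242), 80.47534942626953)
tops 1093 [ 526.4 -326.2  118.9] [ 509.8 -347.6  113. ] [ 542.2 -304.5  123. ] [0.186 0.982] [ 7.7 16.9] ((525.960205078125, -326.1822509765625), (40.76591491699219, 27.090543746948242), 80.47534942626953)
rim 968 [ 554.1 -335.1   70.8] [ 486.7 -350.    66.3] [ 619.4 -318.8   73. ] [-0.997  0.079] [ 6.4 47.7] ((553.030517578125, -334.4027404785156), (132.6649627685547, 31.152332305908203), 0.017583701759576797)
card 13749 [532.65021172 298.54345041  93.21437753] [475.04053537 288.73444334  60.01393886] [583.90668573 308.90926219 118.00037117]
[533.04857862 298.97402466 114.22906893]
card face y at x=530 [1.49198277e-01 2.98148043e+02]
```

View pics/w8.png

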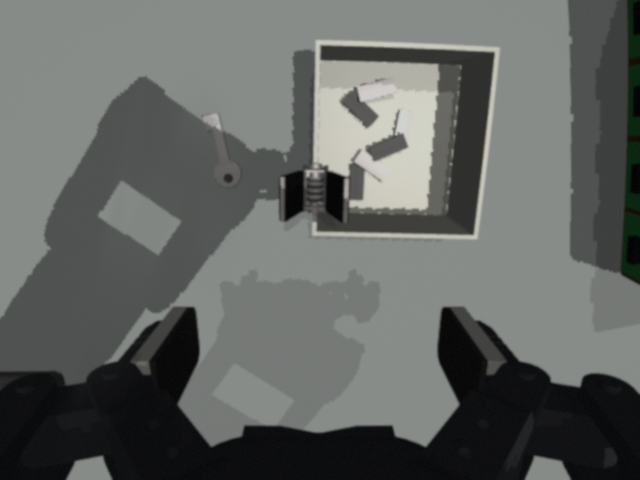

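The clip is at (315,193), with its handles spreading along image x and aligned with the fingers. The bin wall runs vertically beneath it at about column 315.

send_rows:
  targets:
    - {"offset":[1.4,0,-2],"spin":-0.015}
    - {"offset":[2.7,-0.1,-4],"spin":-0.015}
    - {"offset":[2.7,-0.1,-6],"spin":-0.015}
    - {"offset":[2.7,-0.1,-6],"spin":-0.015}
    - {"offset":[2.7,-0.1,-6],"spin":-0.015}

```text
time_s: 12.72
eef_pos: [525.9, -325.5, 152.0]
ee_rot: [-0.0, 0.997, -0.082, -0.001]
force: [-0.8, 0.5, 0.9]
grip_width: 1.001
grip_force: 0.0
```

```bash
python3 w.py w9 clip_pin:75 clip_grip:107; python3 d.py|head -2
```

```text
12.7167 [ 525.9 -325.5  152. ] yaw -0.1640632198077401 q6 0.9915386973997801
clip_pin 0.86 [319. 254.] [ 524.2 -325.3   75. ]
clip_grip 0.81 [322. 272.] [ 525.  -326.7  107. ]
handles 2751 [ 527.5 -326.3  114.2] [ 509.4 -348.1  100. ] [ 542.6 -304.2  122.5] [0.166 0.986] [ 8.1 15.3] ((526.080322265625, -326.098876953125), (40.59469223022461, 27.49077606201172), 79.86384582519531)
tops 1677 [ 527.1 -326.1  119. ] [ 509.4 -348.1  113. ] [ 542.6 -304.2  122.5] [0.164 0.987] [ 8.  16.9] ((525.9862060546875, -326.0909423828125), (40.592384338378906, 27.333717346191406), 79.91264343261719)
```

send_rows:
  targets:
    - {"offset":[0,-0.05,-2],"spin":0}
    - {"offset":[0,-0.05,-4],"spin":0}
    - {"offset":[0,-0.05,-5.5],"spin":0}
    - {"offset":[0,-0.05,-6.2],"spin":0}
    - {"offset":[0,-0.05,-6.2],"spin":0}
    - {"offset":[0,-0.05,-6.2],"spin":0}

```text
time_s: 13.37
eef_pos: [526.3, -327.3, 91.4]
ee_rot: [0.0, 0.997, -0.083, 0.001]
force: [0.9, -0.3, 1.5]
grip_width: 0.998
grip_force: 0.0
```

send_rows:
  targets:
    - {"offset":[0,0,0],"spin":0}
    - {"offset":[0,0,0],"spin":0}
    - {"offset":[0,0,0.1],"spin":0}
    - {"offset":[0,0,0.2],"spin":0}
    - {"offset":[0,0,0.2],"spin":0}
    - {"offset":[0,0,0.2],"spin":0}
    - {"offset":[0,0,0.2],"spin":0}
    - {"offset":[0,0,0.2],"spin":0}
  grip: 0
  squeeze: 40

```text
time_s: 14.03
eef_pos: [527.3, -326.8, 95.0]
ee_rot: [0.001, 0.997, -0.082, 0.002]
force: [-0.4, 5.5, 14.2]
grip_width: 0.164
grip_force: 43.7
```

```bash
python3 w.py w10 clip_pin:75 jaw_a:36 jaw_b:36
```

```text
14.0333 [ 527.3 -326.8   95. ] yaw -0.16509341871785096 q6 0.9908695100757704
clip_pin 0.76 [321. 295.] [ 525.7 -327.6   75. ]
jaw_a 0.91 [289. 270.] [ 525.9 -310.7   36. ]
jaw_a 0.67 [342. 270.] [ 520.9 -338.1   36. ]
jaw_b 0.91 [289. 270.] [ 525.9 -310.7   36. ]
jaw_b 0.67 [342. 270.] [ 520.9 -338.1   36. ]
```

View pics/w10.png

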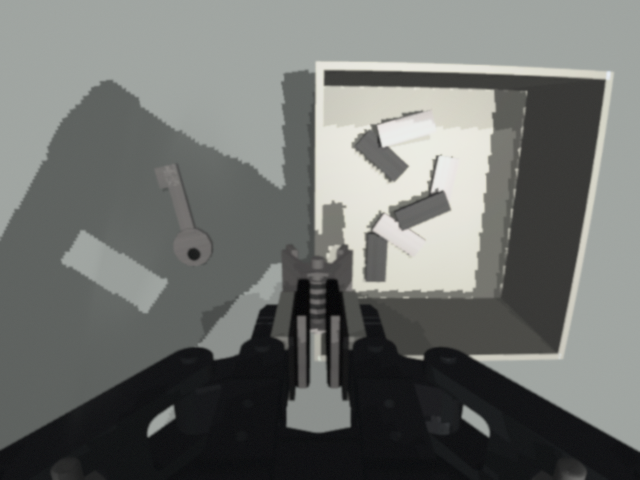

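The handles are squeezed home in the pads and the jaws gape on both sides of the wall, at (289,270) and (345,270).

send_rows:
  targets:
    - {"offset":[0,0,1],"spin":0}
    - {"offset":[0,0,2],"spin":0}
    - {"offset":[0,0,3.5],"spin":0}
    - {"offset":[0,0,5],"spin":0}
    - {"offset":[0,0,7],"spin":0}
    - {"offset":[0,0,10],"spin":0}
    - {"offset":[0,0,13],"spin":0}
    - {"offset":[0,0,13],"spin":0}

```text
time_s: 14.9
eef_pos: [527.2, -328.3, 229.3]
ee_rot: [0.003, 0.997, -0.083, 0.004]
force: [0.1, 0.7, 0.8]
grip_width: 0.164
grip_force: 41.9
```

```bash
cat > e.py <<'E'
from h import *
s=ctrl.sense(); p=np.array(s['eef_pos']); print(p,s['force'],s['grip_width'])
for n in ['scene','top']:
    im,d=ctrl.capture(n); cv2.imwrite(f'pics/{n}_{int(s["time_s"]*100)}.png',im[...,::-1])
    c=ctrl.calibration(n); V=np.array(c['view'])
    def proj(X):
        x=V[:3,:3]@X+V[:3,3]; a=x[:2]/x[2]; a=a*(1+c['k1']*(a@a)); return a*[c['fx'],c['fy']]+[c['cx'],c['cy']]
    print('tcp',n,proj(p).round(1),'20below',proj(p-[0,0,20]).round(1),'58below',proj(p-[0,0,58]).round(1))
    for q in ['clip_pin','clip_grip','jaw_a']: print(n,q,[(round(r['conf'],2),np.round(r['uv'],1)) for r in ctrl.place_of(n,q)[:2]])
    X=cloud(n,d); m=((X>p+[-30,-30,-90])&(X<p+[30,30,-4])).all(-1); x=X[m]-p
    if len(x)>3: print(len(x),x.min(0).round(1),x.max(0).round(1),x.mean(0).round(1)); b=x[x[:,2]<-40]; print('low',b.mean(0).round(1),b.min(0).round(1),b.max(0).round(1)) if len(b) else 0
E
python3 e.py; python3 w.py w11 jaw_a:160 clip_pin:200
```

```text
[ 527.24364103 -328.30068472  229.26220403] [0.07162135 0.72768962 0.79619573] 0.16424119415374022
tcp scene [180.1 128.3] 20below [182.2 136.5] 58below [186.1 151.4]
scene clip_pin [(0.92, array([183.4, 133.5]))]
scene clip_grip [(0.59, array([179.1, 124.5]))]
scene jaw_a [(0.59, array([181.7, 151.5])), (0.5, array([188.3, 153.1]))]
380 [-13.  -20.2 -59.2] [18.  18.8 -4.2] [  3.8   5.2 -31.7]
low [  4.3   4.7 -48.5] [-11.2 -20.2 -59.2] [ 16.7  18.8 -40.4]
tcp top [515.8 255.8] 20below [511.  256.2] 58below [502.5 257. ]
top clip_pin [(0.49, array([507.3, 256. ]))]
top clip_grip [(0.52, array([517. , 256.3]))]
top jaw_a [(0.59, array([496.1, 257. ]))]
143 [-20.4   0.4 -65.6] [11.  20.4 -5.2] [ -7.7  14.1 -42.1]
low [ -4.3  16.9 -51.9] [-14.9  11.6 -65.6] [ 11.   20.4 -40.1]
15.3 [ 525.7 -326.8  221.2] yaw -0.1652506913665243 q6 0.9908505043648356
jaw_a 0.65 [290. 265.] [ 525.5 -311.4  160. ]
jaw_a 0.64 [340. 265.] [ 521.  -337.6  160. ]
```

send_rows:
  targets:
    - {"offset":[0,3,0.5],"spin":0.05}
    - {"offset":[0,7,1],"spin":0.1}
    - {"offset":[0,11,1],"spin":0.16}
    - {"offset":[0,15,1],"spin":0.22}
    - {"offset":[0,19,1],"spin":0.28}
    - {"offset":[0,23,1],"spin":0.31}
    - {"offset":[0,27,1],"spin":0.31}
    - {"offset":[0,31,1],"spin":0.31}

```text
time_s: 16.12
eef_pos: [525.5, -15.1, 232.3]
ee_rot: [0.0, 0.997, 0.072, 0.0]
force: [1.4, -0.5, -0.7]
grip_width: 0.168
grip_force: 41.9
```

send_rows:
  targets:
    - {"offset":[0,4,0],"spin":0}
    - {"offset":[0.2,8,0],"spin":0}
    - {"offset":[0.3,12,0],"spin":0}
    - {"offset":[0.4,16,0],"spin":0}
    - {"offset":[0.4,20,0],"spin":0}
    - {"offset":[0.4,24,0],"spin":0}
    - {"offset":[0.4,28,0],"spin":0}
    - {"offset":[0.4,30,0],"spin":0}

```text
time_s: 16.78
eef_pos: [529.0, 287.0, 231.9]
ee_rot: [-0.0, 0.997, 0.074, -0.0]
force: [0.3, -0.5, -0.7]
grip_width: 0.163
grip_force: 41.9
```

send_rows:
  targets:
    - {"offset":[0,1.3,-1],"spin":0}
    - {"offset":[0,1.3,-2],"spin":0}
    - {"offset":[0,1.3,-2],"spin":0}
    - {"offset":[0,1.3,-2],"spin":0}
    - {"offset":[0,1.3,-2],"spin":0}

```text
time_s: 17.2
eef_pos: [530.3, 294.6, 212.3]
ee_rot: [0.0, 0.997, 0.071, 0.0]
force: [0.3, 0.1, 0.4]
grip_width: 0.169
grip_force: 41.9
```

```bash
python3 w.py w12 card_edge:115 jaw_a:145 clip_pin:185; python3 e.py; python3 -c "
from h import *
Q=np.load('wP.npy')
for z0,z1 in ((110,120),(100,112),(80,100),(135,165)):
    p=Q[((Q>[440,265,z0])&(Q<[620,335,z1])).all(-1)]
    if len(p)<9: print(z0,len(p)); continue
    k=np.polyfit(p[:,0]-530,p[:,1],1); print(z0,len(p),p.mean(0).round(1),p.min(0).round(1),p.max(0).round(1),k.round(3))"
```

```text
17.2 [530.3 294.6 212.3] yaw 0.1429821473876821 q6 1.7421928841267877
card_edge 0.72 [311. 243.] [528.9 299.2 115. ]
card_edge 0.7 [471. 243.] [543.2 201.4 115. ]
jaw_a 0.59 [291. 265.] [523.4 309.2 145. ]
jaw_a 0.56 [342. 266.] [526.9 281.5 145. ]
clip_pin 0.75 [319. 297.] [524.8 293.7 185. ]
[530.24916642 295.40331461 212.63125564] [ 0.16745653  0.38836154 -0.19357505] 0.17291458401311874
tcp scene [491.4 246.9] 20below [488.6 254.9] 58below [483.5 269.3]
scene clip_pin [(0.61, array([487.6, 250.7]))]
scene clip_grip [(0.71, array([492.5, 244.8])), (0.53, array([478.4, 271.9]))]
scene jaw_a [(0.56, array([488.5, 269.6])), (0.48, array([478.1, 269.5]))]
332 [-15.2 -19.2 -57.2] [18.8 17.6 -4.1] [  5.2  -1.  -30. ]
low [  5.8  -0.8 -46.7] [-15.2 -19.2 -57.2] [ 15.4  17.6 -40.2]
tcp top [149.7 251.6] 20below [153.7 252.2] 58below [160.8 253.1]
top clip_pin [(0.66, array([153.1, 253.3]))]
top clip_grip [(0.45, array([147.3, 249.2]))]
top jaw_a [(0.61, array([166.8, 255.5])), (0.34, array([404.9, 169.6]))]
86 [-19.1 -19.7 -58.8] [-1.5 13.7 -4.7] [-10.9 -10.6 -31.2]
low [ -8.3 -14.7 -45.9] [-16.8 -19.7 -58.8] [ -1.5  13.7 -40. ]
110 539 [552.8 302.7 115.9] [517.5 296.9 112.2] [583.7 308.6 117.9] [1.42000e-01 2.99441e+02]
100 62 [540.5 299.4 103.5] [519.3 296.1 100.4] [583.8 308.4 108.4] [1.66000e-01 2.97632e+02]
80 45 [566.7 303.4  87.6] [552.7 301.   80.4] [583.7 308.2  99.9] [1.93000e-01 2.96326e+02]
135 100 [540.6 298.  160.9] [536.4 281.4 155.9] [543.9 312.3 165. ] [ -5.981 361.66 ]
```

View pics/w12.png

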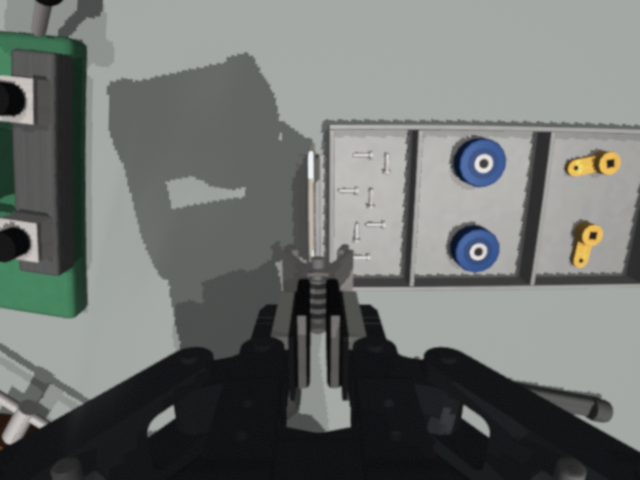

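The card's top edge runs vertically at about column 311, slightly left of the jaw middle (≈317). I need roughly +4 mm in y; then descend in stages.

send_rows:
  targets:
    - {"offset":[0,0.3,0],"spin":0}
    - {"offset":[0,0.3,-1.5],"spin":0}
    - {"offset":[0,0.3,-2.8],"spin":0}
    - {"offset":[0,0.3,-2.8],"spin":0}
    - {"offset":[0,0.3,-2.8],"spin":0}
    - {"offset":[0,0.3,-2.8],"spin":0}

```text
time_s: 18.3
eef_pos: [530.2, 299.3, 185.0]
ee_rot: [-0.0, 0.997, 0.072, 0.001]
force: [0.2, 0.2, -0.4]
grip_width: 0.169
grip_force: 41.9
```

```bash
cat > f.py <<'E'
from h import *
Q=np.load('wP.npy'); s=ctrl.sense(); t=np.array(s['eef_pos'])
p=Q[((Q>[440,265,110])&(Q<[620,335,120])).all(-1)]
k=np.polyfit(p[:,0]-530,p[:,1],1); print(len(p),p.mean(0).round(1),k.round(3),'card y at tcp x',np.polyval(k,t[0]-530),'tcp',t)
E
python3 w.py w13 card_edge:115 jaw_a:126 clip_pin:165; python3 f.py; python3 -c "
import cv2
a=cv2.imread('pics/w13.png')[120:340,200:440];cv2.imwrite('pics/w13c.png',cv2.resize(a,None,fx=2.6,fy=2.6,interpolation=2))"
```

```text
18.3 [530.2 299.3 185. ] yaw 0.14490880808348974 q6 1.7475588581112496
card_edge 0.89 [320. 258.] [528.9 298.8 115. ]
jaw_a 0.89 [343. 266.] [529.8 286.3 126. ]
jaw_a 0.78 [294. 268.] [525.  311.9 126. ]
624 [550.7 302.5 115.8] [1.51000e-01 2.99327e+02] card y at tcp x 299.3475219161417 tcp [530.13582288 299.13883638 184.81603975]
```

View pics/w13c.png

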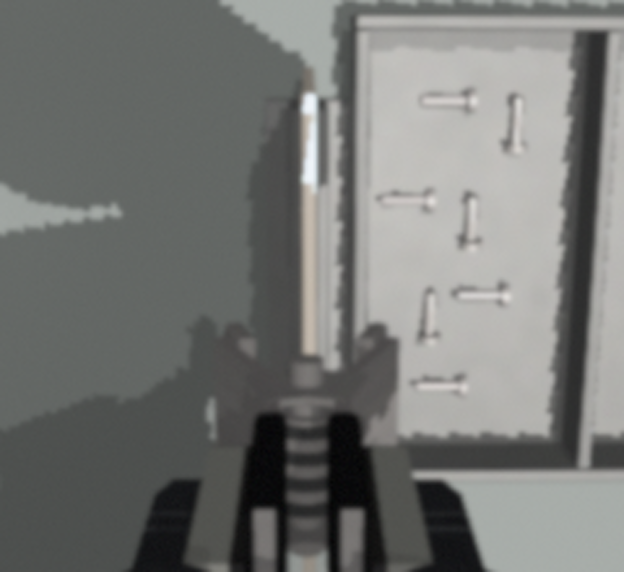

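The card edge (column 308) is centred between the jaws (≈215–398), so I'll lower slowly.

send_rows:
  targets:
    - {"offset":[0,0,-0.5],"spin":0}
    - {"offset":[0,0,-1],"spin":0}
    - {"offset":[0,0,-1.5],"spin":0}
    - {"offset":[0,0,-2],"spin":0}
    - {"offset":[0,0,-2.5],"spin":0}
    - {"offset":[0,0,-2.9],"spin":0}
    - {"offset":[0,0,-2.9],"spin":0}
    - {"offset":[0,0,-2.9],"spin":0}

```text
time_s: 19.17
eef_pos: [529.9, 299.0, 155.0]
ee_rot: [0.0, 0.997, 0.072, -0.0]
force: [-0.3, -0.5, -0.2]
grip_width: 0.173
grip_force: 41.9
```

send_rows:
  targets:
    - {"offset":[0,0,0],"spin":0}
    - {"offset":[0,0,0],"spin":0}
    - {"offset":[0,0,0],"spin":0}
    - {"offset":[0,0,0],"spin":0}

```text
time_s: 19.5
eef_pos: [530.0, 299.1, 155.4]
ee_rot: [-0.0, 0.997, 0.072, 0.0]
force: [0.0, -0.9, -0.8]
grip_width: 0.169
grip_force: 41.9
```

```bash
python3 w.py w14 card_edge:115 jaw_a:97 clip_pin:135; python3 f.py; python3 e.py; python3 -c "
import cv2,glob
a=cv2.imread('pics/w14.png')[120:340,200:440];b=cv2.imread(sorted(glob.glob('pics/scene_*.png'))[-1])[200:340,420:540]
cv2.imwrite('pics/f.png',cv2.hconcat([cv2.resize(a,(400,367)),cv2.resize(b,(400,367),interpolation=2)]))"
```

```text
19.5 [530.  299.1 155.4] yaw 0.14478495505394307 q6 1.7474879208473681
jaw_a 0.8 [340. 266.] [529.8 287.8  97. ]
jaw_a 0.6 [292. 266.] [526.3 312.9  97. ]
clip_pin 0.82 [318. 298.] [526.8 298.9 135. ]
1470 [537.2 300.6 115.5] [1.28000e-01 2.99677e+02] card y at tcp x 299.6655174976041 tcp [529.90935359 299.05668482 155.19938529]
[529.90935359 299.05668482 155.19938529] [ 0.34329947  1.10570037 -1.08917882] 0.16844102855355195
tcp scene [485.7 269.8] 20below [483.1 277. ] 58below [478.4 290. ]
scene clip_pin [(0.6, array([400., 282.])), (0.57, array([484. , 273.4]))]
scene clip_grip [(0.72, array([487.1, 265.1])), (0.54, array([485.2, 289.4]))]
scene jaw_a [(0.59, array([483.4, 275.1])), (0.55, array([486. , 291.5]))]
346 [-27.1 -18.6 -89.7] [28.2 17.1 -4.6] [  5.   -1.3 -36.1]
low [  5.3  -1.3 -54.5] [-27.1 -18.6 -89.7] [ 28.2  17.1 -40.2]
tcp top [158.7 253.3] 20below [162.2 253.7] 58below [168.5 254.5]
top clip_pin [(0.61, array([297.3, 334.7])), (0.4, array([162.7, 254.2]))]
top clip_grip [(0.58, array([157.4, 252.5])), (0.51, array([299.4, 251.5]))]
top jaw_a [(0.55, array([172. , 257.9]))]
166 [-30.  -19.8 -89.6] [29.5 12.1 -8.9] [-12.4  -7.3 -46.9]
low [-14.7  -6.8 -58.6] [-30.  -19.8 -89.6] [ 29.5  12.1 -40. ]
```

View pics/f.png

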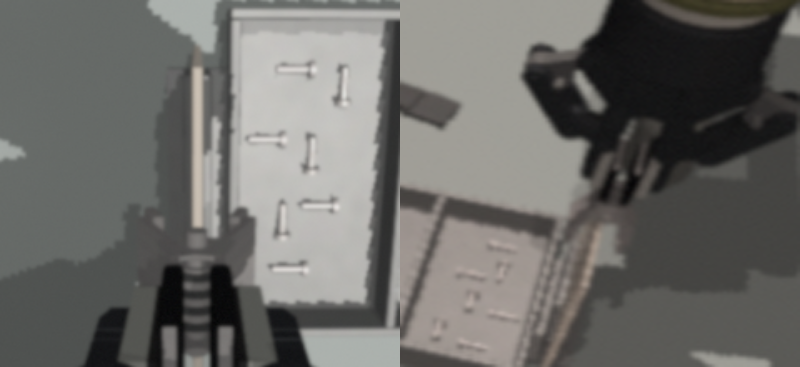

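send_rows:
  targets:
    - {"offset":[0,0,-0.1],"spin":0}
    - {"offset":[0,0,-0.2],"spin":0}
    - {"offset":[0,0,-0.3],"spin":0}
    - {"offset":[0,0,-0.3],"spin":0}
    - {"offset":[0,0,-0.3],"spin":0}
    - {"offset":[0,0,-0.3],"spin":0}
    - {"offset":[0,0,-0.3],"spin":0}
    - {"offset":[0,0,-0.3],"spin":0}

```text
time_s: 20.77
eef_pos: [529.9, 299.1, 152.2]
ee_rot: [-0.0, 0.997, 0.072, 0.0]
force: [0.8, 0.1, 0.2]
grip_width: 0.167
grip_force: 41.9
```

```bash
python3 -c "
from h import *
s=ctrl.sense();print(s['eef_pos'],s['force'],s['grip_width'],s['grip_force'],s['time_s'],np.abs(s['dq']).max());print(ctrl.finish_job())"
```

```text
[529.94229046 299.05735425 152.19055972] [0.7870513  0.14086757 0.17172722] 0.16665614581611551 41.914878487586975 20.7667 0.0022261012084548084
the job is handed in; nothing more can be done
None
```

The job is handed in at 20.8 s: the loose cam plate and wheel lie with their mates, and the clip is held open over the card's edge, centred to about 1 mm with the edge roughly 17–21 mm inside the jaws and no contact force measured.

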